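# Lock the blade box and put the key away

## Robot

A 6-joint arm with a two-finger parallel gripper is mounted at the origin on the work surface. World frame = base frame: x ahead of the robot, y to its left, z up, the work surface at z = 0. Lengths are in m, angles in degrees, forces in N, time in s.
With the tool pointing down it reaches from about 0.25 to 0.725 m from the base axis. Payload 9.7 kg.
Tool frame: the origin (TCP) lies at the very end of the fingers, on their centre line; the grasp point (between the pads) lies tcp_to_grasp behind it (tcp_to_grasp is the distance from the TCP to the grasp point, in m); z points along the fingers, y is the direction in which the jaws open and shut (so a half turn about z gives the same grasp; the last joint's range is limited). The gripper opens to 85 mm and grips with 20 to 120 N. Pads are 22 mm wide; open, the fingers measure 114 mm over their backs; the gripper's body (76 mm by 85 mm) begins 54 mm behind the grasp point. The pads swing forward as they close: fully open they stand 13 mm farther back than shut.
Start: joints at [-67.265, 4.979, 10.078, 95.1, 0, 90], TCP at [0.213, -0.507, 0.231] pointing down, gripper open.
Joint ranges: [-179.16, 179.16], [-48.56, 103.87], [-65.8, 70.77], [-126.05, 130.52], [-82.76, 87.17], [-180, 180]. Speed limits (degrees/s): [127.2, 127.2, 147.25, 180, 180, 180].

## Interface

Orientations are given as [roll, pitch, yaw] about the fixed x, y, z axes, in that order (R = Rz(yaw) Ry(pitch) Rx(roll)).
In Python, from workcell import * gives the robot as it stands. The module is installed in compiled form; this text tells all that it offers.
- The arm moves only by the shell command python3 -m pendant 'ROWS' [FORCE]. ROWS is JSON, a list of rows, each a list of 3 entries, a list of its own where there are three numbers: the opening in per cent of the stroke, from 0 (shut) to 100 (fully open), then the shift along the world's x, y, z in mm, then the turn, a rotation vector about the world's x, y, z in degrees. A call has 1 to 20 rows; each row is the pose to reach, as a shift and turn from the pose measured when the call began; what a row does not reach only later rows make up. A row lasts 1/8 s, in which the tool goes at most 62.5 mm and 10.7 degrees, less where a joint would pass 70% of its speed; a pose out of reach is approached as far as the arm can. A call with a gripper value outside its range is refused whole. The fingers move at their own pace and stop on an object; FORCE is the grip in N (left out, the last holds). Time passes only in rows, so rows that repeat a pose let the fingers close. It gives the time, the measured TCP pose, the force and the opening at its end, in the units of the state.
- get_obs(): the state, without advancing time (a new reading comes with each control period).
- camera(name): name is "side" or "top"; returns a dict with "img" (400x640x3 uint8, red, green, blue), "fx", "fy", "cx", "cy" (pixels), "k1" (the pictures are not rectified: a ray, as slopes to the right and down, at radius r is drawn at 1 + k1 r^2 times it, then the intrinsics apply), "cam_to_world" (4x4, takes a point from camera to world coordinates). Camera axes: x right, y down, z forward; pixel columns grow to the right and rows downward; lengths in m; the calibration is good to about 2 mm. A picture is of the moment at which its call begins. There is no depth.
- job_done(): hands the job in, once; it reports no verdict.
Trained networks look in a picture, given as the dict that the camera call returned (one of the last four; its "shot" number tells which), for a name from the list of things; names that differ only in an ending like _2 or _b are one class to them, and where a whole thing is asked for, a point or a joint stands for the part that bears it (a point fixed in the world has none). Each returns a list of dicts, best first, with "confidence" (0 to 1); they miss things now and then, are a little off and sometimes report something else, mostly with a low value. They report only what shows in the picture. A call takes as long as a camera call. They do not tell look-alikes from the thing itself.
- regions_of(picture, label): "region" (400x640 bool, what is visible of it).
- pinpoint(picture, label): "position" ([x, y, z] in m, in world coordinates, good to about 4 mm: a listed point, or the origin of a listed thing).
The state is a dict: "time": time; "q": joint angles; "qd": joint speeds; "joint_efforts": joint torques, N m; "ee_pos": TCP position; "tcp_rot": TCP orientation; "wrist_force": force on the tool from outside, world axes, zero at the start; "torque": the same for the moment, N m; "opening": finger opening in m.
Only numpy, scipy, OpenCV 4.12 (cv2) and the standard library are available. Lean on these libraries where they do the work, as an engineer would, in place of code of your own. Each camera call takes 0.05 s, during which the arm holds its last target. There are 200 camera calls.

## Task

Lock the grey steel blade box: turn the key that stands in its lock clockwise (seen from above) as far as it will go, a bit less than a quarter turn, then turn it back to where it started, the only position where it comes out. Draw the key straight up out of the lock and set it down in the empty square wooden tray, lowering it in rather than dropping it from a height.

Things in the scene. Friction and masses are not known exactly. Their poses are not given: they have to be found in the camera images.
- key: Key upright in the box's lock, bow along the box's x. Origin: underside of its 22 mm shoulder disc (3 mm thick, resting on the box top), on the shank axis; z up, out of the lock. 8 mm shank; black rectangular bow z 16 to 46 mm, 30 wide (x), 10 thick (y): pinch this. Steel bit 24 (x) by 6 mm down to z -21.5. About 50 g. A loose key with round bow is not meant.
- lock_plug (a joint): Lock plug turned by the key, rad: 0 at start, where the key comes out; grows clockwise seen from above; hard stops at 0 and 1.25 (72 degrees). Stays where left; needs 0.06 N m. The key has about 4 degrees of play in it and is held in unless within about 10 degrees of its starting direction; there it lifts freely, clear of the lock after 22 mm.
- lockbox: Grey steel blade box, fixed: 180 (x) by 140 (y) by 70 mm high; top flat but for a thin folded carrying handle (to z 77 mm) at x 35 mm. Origin: centre of its underside, z up. The lock's vertical axis is at x -45 mm, y 0, in a 50 mm square steel plate flush with the top.
- tray: Shallow square tray of brown wood, empty, fixed: 160 by 160 mm, 22 mm high, walls and floor 6 mm thick, open on top. Origin: centre of its underside, z up. The key may lie, lean or stand in it.
There are look-alikes about, which are no part of the job. Of the things shaped like the tray, the brown one is meant.

How it is judged (in metres and radians):
On the way, in this order (a step that is already met when the one before it is completed fails the run):
1. the key has turned the lock clockwise to its stop (at least 1.08 rad of 1.25) (value of joint lock_plug above 1.08 rad), for 0.1 s.
2. the lock is turned back to its start (under 0.17 rad) with the key still in it (value of joint lock_plug below 0.17 rad and z of key in the frame of lockbox below 0.085 m), for 0.1 s.
3. the key is drawn out, at least 28 mm above its seat (z of key in the frame of lockbox above 0.098 m), for 0.1 s.
At the end, for the whole second after the job is handed in: The key rests in the tray, its origin (shoulder) within the walls (74 mm of the tray's centre along each side) and less than 50 mm above the bench, at rest and released; the lock plug is back at its start, within 0.17 rad (x of key in the frame of tray between -0.074 and 0.074 m and y of key in the frame of tray between -0.074 and 0.074 m and z of key in the frame of tray below 0.05 m and value of joint lock_plug below 0.17 rad and linear speed of key below 0.02 m/s and contact force between key and tray above 0.05 N); the robot touches nothing.
It fails at once if the key is let go with its shoulder more than 100 mm above the bench (about 80 mm above where it would stand in the tray) (height (world z) of key above 0.1 m and contact force between key and the fingers below 0.01 N and contact force between key and anything else below 0.01 N).
It also fails if it takes over 50 s, if anything falls off the work surface, if the arm or the gripper's body presses on something with over 40 N, if the wrist force passes 120 N, or if a joint passes its speed limit or range.

## Working session

There is one attempt and no reset: what is moved stays moved. The work goes in short steps, Python scripts to look and compute and a shell command to move; the robot and the scene stay as the last step left them, time stands still between calls to the robot, and variables do not carry over. Pictures are saved under pics/ and viewed, about 8 in all and at most 12, crops included, and the job is handed in when it is done.

```bash
mkdir -p pics; cat > h.py <<'E'
from workcell import *
import numpy as np, cv2
def save(n,img): cv2.imwrite('pics/'+n,cv2.cvtColor(img,cv2.COLOR_RGB2BGR))
def proj(c,P):
    T=np.linalg.inv(c['cam_to_world']); p=T[:3,:3]@np.array(P,float)+T[:3,3]
    s=p[:2]/p[2]; s=s*(1+c['k1']*(s@s)); return np.array([s[0]*c['fx']+c['cx'],s[1]*c['fy']+c['cy']])
def ray(c,uv):
    d=np.array([(uv[0]-c['cx'])/c['fx'],(uv[1]-c['cy'])/c['fy']]); s=d.copy()
    for _ in range(20): s=d/(1+c['k1']*(s@s))
    T=np.array(c['cam_to_world']); return T[:3,3],T[:3,:3]@np.array([s[0],s[1],1])
def atz(c,uv,z):
    o,d=ray(c,uv); return o+d*(z-o[2])/d[2]
E
python3 - <<'E'
from h import *
np.set_printoptions(precision=4,suppress=True)
o=get_obs(); print(o); import workcell; print(globals().get('tcp_to_grasp'))
for n in('top','side'):
    c=camera(n); save(n+'0.png',c['img']); print(n,c['cam_to_world'],c['fx'],c['k1'])
    for l in('key','lockbox','tray'):
        for r in pinpoint(c,l): print(l,np.round(r['position'],4),round(r['confidence'],2),proj(c,r['position']).round())
E
```

```text
{'time': 0.0, 'q': array([-67.2646,   5.0111,  10.0353,  95.1001,   0.0013,  90.0016]), 'qd': array([-0.1613,  0.0017,  0.0159, -0.0594, -0.1025, -0.0072]), 'joint_efforts': array([ -0.0021, -52.0383,  46.4809,   0.016 ,  -0.0002,   0.    ]), 'ee_pos': array([ 0.2125, -0.5071,  0.2306]), 'tcp_rot': array([-179.9242,   -0.0013,   22.7338]), 'wrist_force': array([-0.383 , -0.1303, -0.751 ]), 'torque': array([ 0.0101, -0.0023,  0.0138]), 'opening': 0.08541943746238817}
0.0187
top [[-0.015  -0.9973  0.0715  0.3642]
 [-0.9999  0.0145 -0.0077  0.1162]
 [ 0.0066 -0.0716 -0.9974  1.3996]
 [ 0.      0.      0.      1.    ]] 497.4297809938556 -0.12309094724120595
key [ 0.5158 -0.1927  0.0637] 0.61 [430. 179.]
lockbox [ 0.5596 -0.1963  0.0002] 0.74 [425. 166.]
tray [0.4944 0.5258 0.0019] 0.73 [172. 193.]
tray [0.3332 0.3    0.0003] 0.69 [252. 249.]
tray [ 0.2985 -0.1751 -0.0011] 0.58 [421. 258.]
tray [ 0.5784  0.2509 -0.0039] 0.57 [269. 162.]
side [[-0.8279 -0.3754  0.4168 -0.0486]
 [-0.5606  0.5784 -0.5926  0.8553]
 [-0.0186 -0.7242 -0.6893  0.8939]
 [ 0.      0.      0.      1.    ]] 518.0871065130603 -0.10342500538552311
lockbox [ 0.5599 -0.1931  0.002 ] 0.92 [356. 130.]
tray [ 0.3358  0.2968 -0.0004] 0.93 [326. 280.]
tray [0.5766 0.2586 0.0034] 0.85 [251. 223.]
tray [ 0.2992 -0.1717  0.0022] 0.74 [436. 166.]
tray [0.4927 0.5205 0.0032] 0.72 [201. 318.]
```

View pics/top0.png

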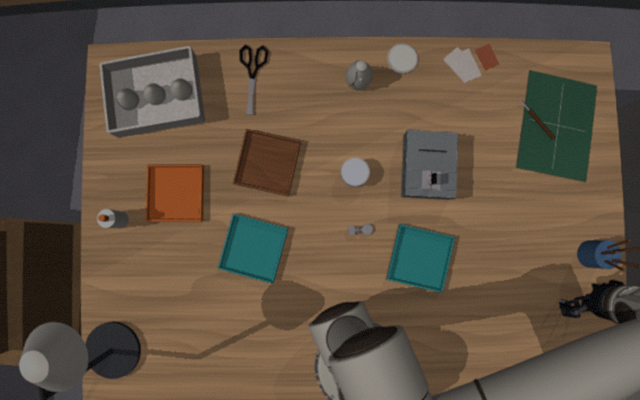

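View pics/side0.png

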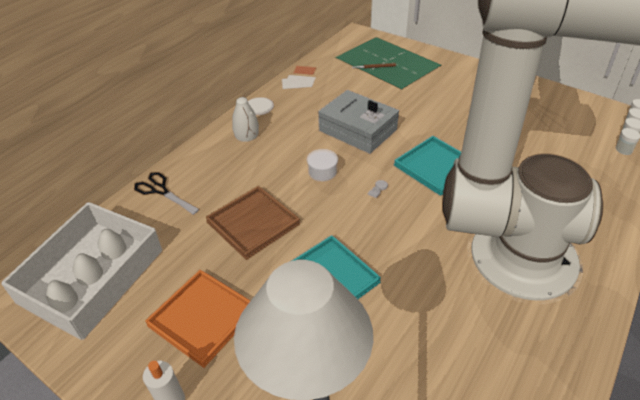

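Top view: the brown tray is at (269,162). The others are orange (175,193), teal (254,247) and teal (421,258), so brown is the one meant. The blade box is at (430,165), with its key at (433,179). The loose round-bow key at (361,229) is a decoy. I'll confirm in one crop and measure the box yaw.

```bash
python3 - <<'E'
from h import *
np.set_printoptions(precision=4,suppress=True)
c=camera('top'); s=camera('side')
a=cv2.resize(c['img'][120:210,390:470],None,fx=5,fy=5,interpolation=cv2.INTER_CUBIC)
b=cv2.resize(s['img'][85:155,310:405],None,fx=4,fy=4,interpolation=cv2.INTER_CUBIC)
h=np.zeros((450,790,3),np.uint8); h[:450,:400]=a; h[:280,405:785]=b; save('crop1.png',h)
for cam in(c,s):
  for l in('lockbox','key','tray'):
    for r in regions_of(cam,l)[:6]:
        m=r['region']; ys,xs=np.nonzero(m)
        rc=cv2.minAreaRect(np.c_[xs,ys].astype(np.float32)); col=cam['img'][m].mean(0)
        print(l,round(r['confidence'],2),m.sum(),rc,col.round())
        if cam is c and l=='lockbox':
            pass
E
```

```text
lockbox 0.83 3612 ((429.0417175292969, 164.07830810546875), (55.043548583984375, 69.52415466308594), 0.9877604246139526) [87. 88. 88.]
key 0.46 95 ((431.5, 178.5), (11.0, 9.0), 90.0) [52. 49. 50.]
tray 0.94 3338 ((252.36790466308594, 248.46226501464844), (58.92768096923828, 57.82879638671875), 15.945395469665527) [37. 97. 97.]
tray 0.92 3282 ((420.2059326171875, 257.676513671875), (58.451087951660156, 57.96601104736328), 14.03624439239502) [35. 96. 96.]
tray 0.77 3277 ((175.63137817382812, 192.63870239257812), (59.00547790527344, 56.73604202270508), 1.5481576919555664) [131.  68.  32.]
tray 0.61 3317 ((266.7003479003906, 161.97833251953125), (57.86583709716797, 58.29069137573242), 12.264774322509766) [83. 53. 35.]
lockbox 0.6 3211 ((356.9310302734375, 120.67240142822266), (79.47759246826172, 51.06621170043945), 21.801410675048828) [119. 120. 116.]
key 0.67 152 ((372.0, 109.5), (17.0, 10.0), 90.0) [71. 69. 67.]
tray 0.97 2236 ((339.6942443847656, 264.45635986328125), (83.49628448486328, 38.60823059082031), 32.347442626953125) [ 59. 138. 131.]
tray 0.85 5478 ((199.4400177001953, 314.58001708984375), (78.60000610351562, 81.60001373291016), 36.869895935058594) [179. 103.  53.]
tray 0.83 3782 ((252.52346801757812, 220.03355407714844), (59.80392837524414, 76.84394836425781), 55.00798034667969) [124.  84.  56.]
tray 0.69 2191 ((428.3326416015625, 159.7662353515625), (59.57902526855469, 48.7420768737793), 32.15229415893555) [ 59. 136. 129.]
```

View pics/crop1.png

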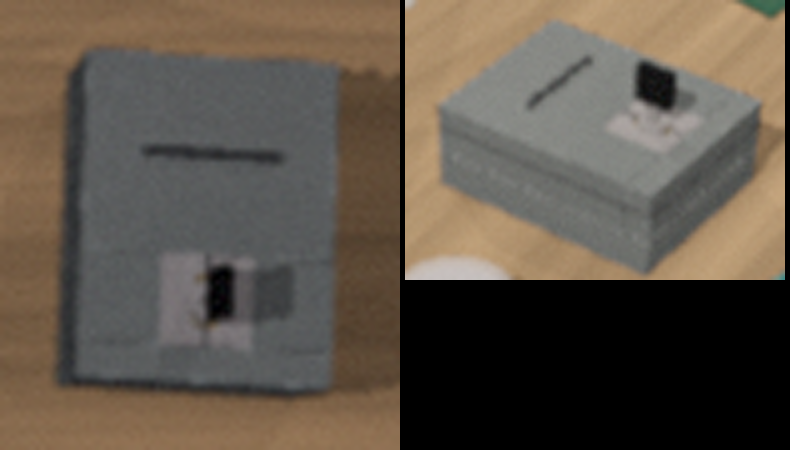

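The crop confirms it: the square black bow stands on the light lock plate at crop (220,292), i.e. top pixel (434,178), with the folded handle at the far end. Next I fit the box pose to the corners seen in both views.

```bash
python3 - <<'E'
from h import *
from scipy.optimize import least_squares
np.set_printoptions(precision=4,suppress=True)
c=camera('top'); s=camera('side')
f=lambda p:(np.array(p)+.5)/5+[389.5,119.5]
g=lambda p:((np.array(p)-[405,0])+.5)/4+[309.5,84.5]
L=[[.09,.07],[.09,-.07],[-.09,-.07],[-.09,.07]]
T=[f(p) for p in[(88,48),(339,66),(331,391),(76,382)]]
S=[g(p) for p in[(555,22),(760,103)][:0]+[(440,105),(555,22),(760,103),(650,195)]]
# side: which corner? print projections
for l in L: print(l, proj(s,[.56+l[0],-.195+l[1],.07]), proj(c,[.56+l[0],-.195+l[1],.07]))
print(T,S)
PT=[atz(c,t,.07) for t in T];PS=[atz(s,t,.07) for t in S]
print(np.array(PT));print(np.array(PS))
print('plate centre',atz(c,f((205,300)),.07),'bow top centre top cam @.116',atz(c,f((221,292)),.116), 'side bow top edge mid',atz(s,g((655,68)),.116))
A=np.array(L)
def fit(P):
    P=np.array(P)[:,:2]
    r=least_squares(lambda v:((A@np.array([[np.cos(v[2]),np.sin(v[2])],[-np.sin(v[2]),np.cos(v[2])]])+v[:2])-P).ravel(),[.56,-.19,0])
    v=r.x;print('box',v[:2],np.degrees(v[2]),'lock',v[:2]-.045*np.array([np.cos(v[2]),np.sin(v[2])]),np.abs(r.fun).max())
fit(PT)
from itertools import permutations
P=[min(PS,key=lambda p:np.hypot(*(p[:2]-np.array([.56,-.195])-a))) for a in A]; fit(P)
E
```

```text
[0.09, 0.07] [316.078  112.3946] [403.9024 130.264 ]
[0.09, -0.07] [342.9268  89.6669] [454.3481 129.9864]
[-0.09, -0.07] [397.0927 108.29  ] [456.943  195.3098]
[-0.09, 0.07] [372.2296 133.3729] [405.9116 196.0239]
[array([407.2, 129.2]), array([457.4, 132.8]), array([455.8, 197.8]), array([404.8, 196. ])] [array([318.375, 110.875]), array([347.125,  90.125]), array([398.375, 110.375]), array([370.875, 133.375])]
[[ 0.6529 -0.1342  0.07  ]
 [ 0.6421 -0.2732  0.07  ]
 [ 0.4633 -0.2616  0.07  ]
 [ 0.4701 -0.122   0.07  ]]
[[ 0.6488 -0.1346  0.07  ]
 [ 0.6382 -0.2695  0.07  ]
 [ 0.4621 -0.2578  0.07  ]
 [ 0.473  -0.123   0.07  ]]
plate centre [ 0.5137 -0.1938  0.07  ] bow top centre top cam @.116 [ 0.5126 -0.1917  0.116 ] side bow top edge mid [ 0.5126 -0.1941  0.116 ]
box [ 0.5571 -0.1977] -3.710632186608172 lock [ 0.5122 -0.1948] 0.0017059781315832967
box [ 0.5555 -0.1962] -4.073000079930112 lock [ 0.5107 -0.193 ] 0.0030207344576499706
```

```bash
python3 -m pendant '[[100,[20,20,0],[0,0,-5]],[100,[40,40,0],[0,0,-10]]]' 40; python3 -c "
from workcell import *
o=get_obs();print(o['q'],o['ee_pos'],o['tcp_rot'])"
```

```text
time: 1.15
ee_pos: [0.2528, -0.4669, 0.2312]
tcp_rot: [-180.0, 0.0, 12.5]
wrist_force: [0.8, 0.5, 0.6]
opening: 0.0851
[-6.15685834e+01  2.35232371e+00  7.30371999e+00  9.49581690e+01
  2.30494595e-04  1.05913563e+02] [ 0.25278503 -0.46690163  0.23118924] [-1.79993424e+02  1.63532928e-03  1.25178533e+01]
```

```bash
python3 -m pendant '[[100,[16,17,0],[0,0,10]],[100,[32,34,0],[0,0,20]],[100,[49,51,0],[0,0,30]],[100,[65,68,0],[0,0,40]],[100,[81,85,0],[0,0,50]],[100,[97,102,0],[0,0,60]],[100,[113,120,0],[0,0,70]],[100,[130,137,0],[0,0,80]],[100,[146,154,0],[0,0,90]],[100,[162,171,0],[0,0,100]],[100,[178,188,0],[0,0,110]],[100,[194,205,0],[0,0,120]],[100,[211,222,0],[0,0,130]],[100,[227,239,0],[0,0,140]],[100,[243,256,0],[0,0,150]],[100,[259,273,0],[0,0,160]],[100,[259,273,-20],[0,0,163.7]],[100,[259,273,-40],[0,0,163.7]],[100,[259,273,-40],[0,0,163.7]]]' 40; python3 - <<'E'
from h import *
o=get_obs();print(o['q'],o['ee_pos'],o['tcp_rot'],o['wrist_force'])
c=camera('side')
save('s1.png',cv2.resize(c['img'][20:170,280:440],None,fx=4,fy=4,interpolation=cv2.INTER_CUBIC))
E
```

```text
time: 3.52
ee_pos: [0.5112, -0.1936, 0.1899]
tcp_rot: [180.0, -0.1, 176.2]
wrist_force: [-0.5, 0.1, 0.2]
opening: 0.0854
[-2.07363392e+01  3.98382007e+00  4.42280154e+00  9.05854798e+01
 -7.51882432e-03 -1.69612430e+01] [ 0.5111749  -0.19356748  0.1898601 ] [ 1.79964455e+02 -1.42319373e-01  1.76224958e+02] [-0.48836001  0.1449123   0.17755952]
```

View pics/s1.png

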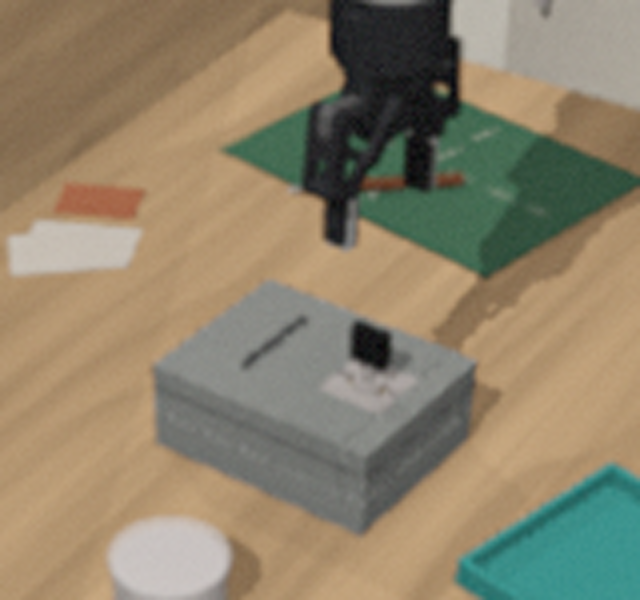

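The fingers at crop (340,225) and (420,165) straddle the key's line. Descend and close gently.

```bash
python3 -m pendant '[[100,[0.5,0,-25],[0,0,0]],[100,[0.5,0,-50],[0,0,0]],[100,[0.5,0,-75],[0,0,0]],[100,[0.5,0,-92],[0,0,0]],[100,[0.5,0,-105],[0,0,0]],[100,[0.5,0,-105],[0,0,0]],[50,[0.5,0,-105],[0,0,0]],[30,[0.5,0,-105],[0,0,0]],[20,[0.5,0,-105],[0,0,0]]]' 40; python3 - <<'E'
from h import *
o=get_obs();print(o['ee_pos'],o['tcp_rot'],o['wrist_force'],o['opening'])
c=camera('side'); t=camera('top')
a=cv2.resize(c['img'][40:150,310:420],None,fx=4,fy=4,interpolation=cv2.INTER_CUBIC)
save('s2.png',a)
E
```

```text
time: 4.7
ee_pos: [0.5123, -0.1938, 0.0866]
tcp_rot: [-180.0, -0.0, 176.2]
wrist_force: [0.1, -0.0, 0.9]
opening: 0.0323
[ 0.51226061 -0.19383223  0.08658212] [-1.79998034e+02 -9.85032676e-03  1.76217961e+02] [ 0.07838943 -0.04694111  0.88328468] 0.03227076731309329
```

View pics/s2.png

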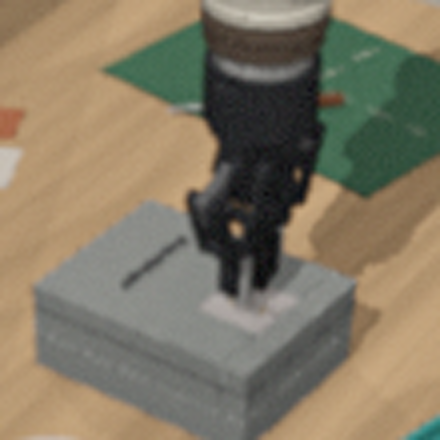

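The fingers straddle the bow over the lock plate, around crop (250,290). Close.

```bash
python3 -m pendant '[[12,[0,0,-2],[0,0,0]],[0,[0,0,-2],[0,0,0]],[0,[0,0,-2],[0,0,0]],[0,[0,0,-2],[0,0,0]],[0,[0,0,-2],[0,0,0]]]' 30; python3 -c "
from workcell import *
o=get_obs();print(o['ee_pos'],o['tcp_rot'],o['wrist_force'],o['torque'],o['opening'])"
```

```text
time: 5.42
ee_pos: [0.5122, -0.194, 0.0845]
tcp_rot: [-180.0, -0.0, 176.2]
wrist_force: [0.6, -3.0, 2.7]
opening: 0.0097
[ 0.51224718 -0.19400742  0.08451366] [-1.79979363e+02 -1.16542556e-02  1.76209059e+02] [ 0.59782407 -3.04360081  2.68299053] [-0.57198989 -0.00985088 -0.01501176] 0.009670176889045975
```

```bash
python3 -m pendant '[[0,[0,-0.4,0],[0,0,0]],[0,[0,-0.4,0],[0,0,0]],[0,[0,-0.4,0],[0,0,-6]],[0,[0,-0.4,0],[0,0,-12]],[0,[0,-0.4,0],[0,0,-18]],[0,[0,-0.4,0],[0,0,-24]],[0,[0,-0.4,0],[0,0,-30]],[0,[0,-0.4,0],[0,0,-30]]]' 60; python3 -c "
from workcell import *
o=get_obs();print(o['ee_pos'],o['tcp_rot'],o['wrist_force'],o['torque'],o['opening'])"
```

```text
time: 6.42
ee_pos: [0.5123, -0.1943, 0.0845]
tcp_rot: [-180.0, -0.0, 146.3]
wrist_force: [-1.4, 0.2, 3.9]
opening: 0.0093
[ 0.5122575  -0.19425562  0.08453504] [-1.79993268e+02 -1.94016276e-02  1.46254962e+02] [-1.37094411  0.24548659  3.93102278] [ 0.11666976  0.0434811  -0.00016962] 0.009347609878766584
```

```bash
python3 -m pendant '[[0,[0,0,0],[0,0,-7]],[0,[0,0,0],[0,0,-14]],[0,[0,0,0],[0,0,-21]],[0,[0,0,0],[0,0,-28]],[0,[0,0,0],[0,0,-34]],[0,[0,0,0],[0,0,-40]],[0,[0,0,0],[0,0,-40]]]' 60; python3 - <<'E'
from h import *
o=get_obs();print(o['ee_pos'],o['tcp_rot'],o['wrist_force'],o['torque'],o['opening'])
E
```

```text
time: 7.3
ee_pos: [0.5129, -0.1938, 0.0846]
tcp_rot: [179.9, -0.0, 106.4]
wrist_force: [3.7, 3.5, 2.2]
opening: 0.0093
[ 0.51286069 -0.19381514  0.08460034] [ 1.79925720e+02 -4.56281076e-02  1.06443939e+02] [3.69439681 3.54530632 2.24787643] [ 0.71146779 -1.0523321   0.04869175] 0.009269005648581899
```

```bash
python3 -m pendant '[[0,[0,0,0],[0,0,-2]],[0,[0,0,0],[0,0,-4]],[0,[0,0,0],[0,0,-6]],[0,[0,0,0],[0,0,-6]]]' 60; python3 - <<'E'
from h import *
o=get_obs();print(o['ee_pos'],o['tcp_rot'],o['wrist_force'],o['torque'],o['opening'])
E
```

```text
time: 7.8
ee_pos: [0.5131, -0.1937, 0.0846]
tcp_rot: [179.9, -0.1, 100.4]
wrist_force: [4.7, 1.1, 1.6]
opening: 0.009
[ 0.51307358 -0.1937136   0.08457697] [ 1.79899643e+02 -5.59084969e-02  1.00397257e+02] [4.70413116 1.05394826 1.56229324] [ 0.49822581 -1.05665925  0.07113886] 0.008956074599298699
```

```bash
python3 -m pendant '[[0,[0,0,0],[0,0,-2]],[0,[0,0,0],[0,0,-4]],[0,[0,0,0],[0,0,-4]]]' 60; python3 - <<'E'
from h import *
o=get_obs();print(o['ee_pos'],o['tcp_rot'],o['wrist_force'],o['torque'],o['opening'])
c=camera('side')
a=cv2.resize(c['img'][60:150,320:410],None,fx=6,fy=6,interpolation=cv2.INTER_CUBIC)
save('s3.png',a)
E
```

```text
time: 8.18
ee_pos: [0.5132, -0.1937, 0.0846]
tcp_rot: [179.9, -0.0, 96.3]
wrist_force: [5.3, 1.7, 1.3]
opening: 0.0092
[ 0.51321021 -0.19368806  0.08460168] [ 1.79883852e+02 -4.98883050e-02  9.63410381e+01] [5.25487837 1.67800605 1.27540533] [ 0.43688719 -1.08700282  0.53356762] 0.00916181734068601
```

View pics/s3.png

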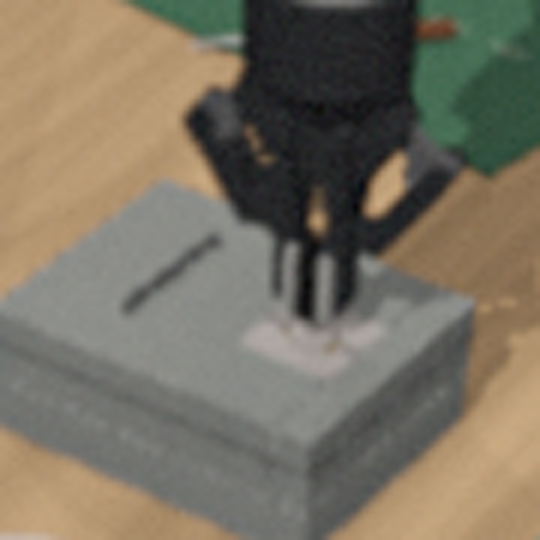

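The torque jumped to 0.53 N m, so the plug is at its stop; the bow at crop (320,280) is still gripped. Now back.

```bash
python3 -m pendant '[[0,[0,0,0],[0,0,0]],[0,[0,0,0],[0,0,8]],[0,[0,0,0],[0,0,16]],[0,[0,0,0],[0,0,24]],[0,[-0.5,0,0],[0,0,32]],[0,[-0.5,0,0],[0,0,40]],[0,[-0.5,-0.3,0],[0,0,48]],[0,[-0.8,-0.5,0],[0,0,56]],[0,[-1,-0.5,0],[0,0,64]],[0,[-1,-0.5,0],[0,0,72]],[0,[-1,-0.5,0],[0,0,76]],[0,[-1,-0.5,0],[0,0,80]],[0,[-1,-0.5,0],[0,0,80]]]' 60; python3 - <<'E'
from h import *
o=get_obs();print(o['ee_pos'],o['tcp_rot'],o['wrist_force'],o['torque'],o['opening'])
E
```

```text
time: 9.85
ee_pos: [0.5118, -0.1949, 0.0846]
tcp_rot: [180.0, -0.1, 176.3]
wrist_force: [0.6, -3.0, 1.5]
opening: 0.009
[ 0.51179107 -0.19485402  0.08457979] [ 1.79963169e+02 -9.63757892e-02  1.76251456e+02] [ 0.56858602 -3.04646826  1.45647487] [-0.72847924 -0.28175112 -0.01728948] 0.009027148384596924
```

```bash
python3 -m pendant '[[0,[0,0,0],[0,0,2]],[0,[0,0,0],[0,0,4]],[0,[0,0,0],[0,0,4]]]' 60; python3 - <<'E'
from h import *
o=get_obs();print(o['ee_pos'],o['tcp_rot'],o['wrist_force'],o['torque'],o['opening'])
E
```

```text
time: 10.22
ee_pos: [0.5117, -0.195, 0.0846]
tcp_rot: [180.0, -0.1, -179.7]
wrist_force: [0.8, -3.2, 2.2]
opening: 0.0093
[ 0.51168372 -0.19501842  0.08456826] [ 1.79984268e+02 -1.09206372e-01 -1.79740138e+02] [ 0.76297227 -3.24154251  2.19237193] [-0.58953615 -0.32172475 -0.02748595] 0.009261682380311276
```

```bash
python3 -m pendant '[[0,[0,0,0],[0,0,2]],[0,[0,0,0],[0,0,3]],[0,[0,0,0],[0,0,3]]]' 60; python3 - <<'E'
from h import *
o=get_obs();print(o['ee_pos'],o['tcp_rot'],o['wrist_force'],o['torque'],o['opening'])
E
```

```text
time: 10.6
ee_pos: [0.5117, -0.1951, 0.0846]
tcp_rot: [180.0, -0.1, -176.7]
wrist_force: [2.0, -2.7, 1.5]
opening: 0.0092
[ 0.51167191 -0.19510472  0.08457093] [ 1.79993178e+02 -1.10997671e-01 -1.76742987e+02] [ 2.03079376 -2.70678899  1.54716138] [-0.66669638 -0.4554747  -0.34191617] 0.00921976226303059
```

Counter stop found (torque −0.34). Relax 4° to the middle of the play and try lifting, gently.

```bash
python3 -m pendant '[[0,[0,0,0],[0,0,-2]],[0,[0,0,0],[0,0,-4]],[0,[0,0,0],[0,0,-4]],[0,[0,0,2],[0,0,-4]],[0,[0,0,4],[0,0,-4]],[0,[0,0,7],[0,0,-4]],[0,[0,0,10],[0,0,-4]],[0,[0,0,10],[0,0,-4]]]' 60; python3 - <<'E'
from h import *
o=get_obs();print(o['ee_pos'],o['tcp_rot'],o['wrist_force'],o['torque'],o['opening'])
c=camera('side')
save('s4.png',cv2.resize(c['img'][60:150,320:410],None,fx=6,fy=6,interpolation=cv2.INTER_CUBIC))
E
```

```text
time: 11.6
ee_pos: [0.5118, -0.1952, 0.0949]
tcp_rot: [-180.0, -0.1, 179.3]
wrist_force: [0.3, -0.4, -0.9]
opening: 0.0089
[ 0.51179328 -0.1951964   0.09492987] [-1.79996964e+02 -8.53778377e-02  1.79253890e+02] [ 0.29230201 -0.3763253  -0.93561734] [ 0.01779881 -0.01088505 -0.00125778] 0.008885207554581043
```

View pics/s4.png

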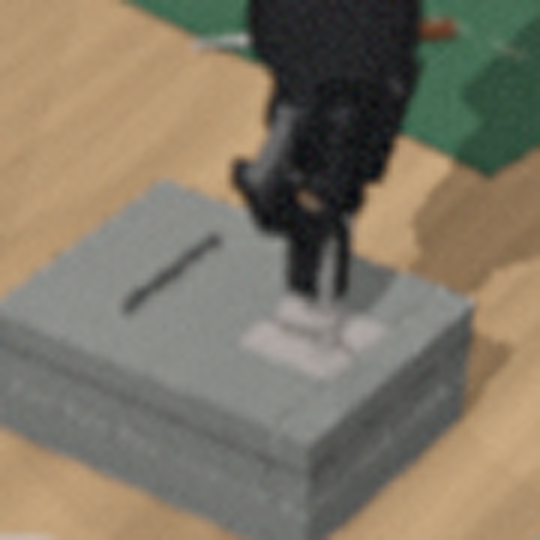

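The disc is clear of the plate at crop (300,305), and the −0.9 N is just the key's weight. Lift fully and carry it to the brown tray.

```bash
python3 -m pendant '[[0,[0,0,10],[0,0,0]],[0,[0,0,22],[0,0,0]],[0,[0,0,40],[0,0,0]],[0,[0,0,60],[0,0,0]],[0,[0,0,75],[0,0,0]],[0,[2,15,75],[0,0,0]],[0,[6,45,75],[0,0,0]],[0,[12,85,75],[0,0,0]],[0,[18,125,75],[0,0,0]],[0,[24,165,75],[0,0,0]],[0,[30,205,75],[0,0,0]],[0,[36,245,75],[0,0,0]],[0,[42,285,75],[0,0,0]],[0,[48,325,75],[0,0,0]],[0,[54,365,75],[0,0,0]],[0,[60,405,75],[0,0,0]],[0,[64,435,75],[0,0,0]],[0,[65,449,75],[0,0,0]],[0,[65,449,75],[0,0,0]]]' 60; python3 - <<'E'
from h import *
o=get_obs();print(o['ee_pos'],o['tcp_rot'],o['wrist_force'],o['torque'],o['opening'])
c=camera('side')
print(proj(c,[.577,.255,.006]), [(l,r['position'],r['confidence']) for l in('key','tray') for r in pinpoint(c,l)])
save('s5.png',cv2.resize(c['img'][100:290,160:350],None,fx=3,fy=3,interpolation=cv2.INTER_CUBIC))
E
```

```text
time: 14.02
ee_pos: [0.5762, 0.2545, 0.1691]
tcp_rot: [-180.0, -0.2, 179.3]
wrist_force: [-0.8, -0.7, 0.3]
opening: 0.009
[0.57618417 0.25448786 0.16910411] [-1.79974918e+02 -1.54480099e-01  1.79330212e+02] [-0.7735432  -0.65278273  0.32183996] [-0.06645054  0.07363737  0.03549837] 0.008984458764520652
[251.52883337 221.50506074] [('key', [0.5763, 0.2542, 0.1582], 0.44), ('tray', [0.5729, 0.2548, -0.0004], 0.74), ('tray', [0.336, 0.297, -0.0014], 0.66), ('tray', [0.4962, 0.52, 0.0008], 0.56), ('tray', [0.2987, -0.1727, 0.0007], 0.56)]
```

View pics/s5.png

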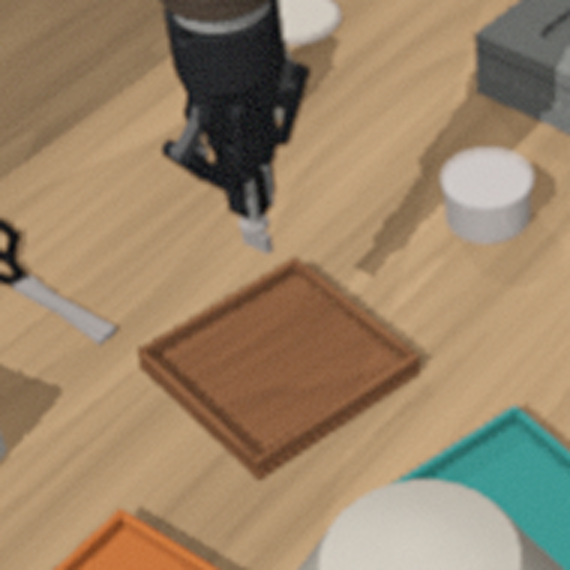

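The key hangs from the fingers at crop (255,230), above the brown tray centred at (280,365). Lower until the bit touches.

```bash
python3 -m pendant '[[0,[0,0,-20],[0,0,0]],[0,[0,0,-45],[0,0,0]],[0,[0,0,-70],[0,0,0]],[0,[0,0,-95],[0,0,0]],[0,[0,0,-112],[0,0,0]],[0,[0,0,-121],[0,0,0]],[0,[0,0,-124],[0,0,0]],[0,[0,0,-126],[0,0,0]],[0,[0,0,-126],[0,0,0]]]' 60; python3 - <<'E'
from h import *
o=get_obs();print(o['ee_pos'],o['wrist_force'],o['opening'])
E
```

```text
time: 15.3
ee_pos: [0.5769, 0.2531, 0.0444]
tcp_rot: [180.0, -0.1, 179.2]
wrist_force: [-0.3, 1.2, -1.1]
opening: 0.0092
[0.57690716 0.25306954 0.0443566 ] [-0.34034045  1.16121968 -1.06554433] 0.00918076468862753
```

```bash
python3 -m pendant '[[0,[0,0,-1.5],[0,0,0]],[0,[0,0,-2.2],[0,0,0]],[0,[0,0,-2.2],[0,0,0]],[8,[0,0,-2.2],[0,0,0]],[14,[0,0,-2.2],[0,0,0]],[25,[0,0,-2.2],[0,0,0]],[40,[0,0,-2.2],[0,0,0]],[60,[0,0,0],[0,0,0]],[80,[0,0,0],[0,0,0]],[80,[0,0,0],[0,0,0]],[80,[0,0,30],[0,0,0]],[80,[0,0,70],[0,0,0]],[80,[0,0,110],[0,0,0]],[80,[0,0,150],[0,0,0]],[80,[0,0,170],[0,0,0]],[80,[0,0,170],[0,0,0]],[80,[0,0,170],[0,0,0]]]' 40; python3 - <<'E'
from h import *
o=get_obs();print(o['ee_pos'],o['wrist_force'],o['opening'])
c=camera('side'); print([(r['position'],r['confidence']) for r in pinpoint(c,'key')])
save('s6.png',cv2.resize(c['img'][70:290,160:420],None,fx=2.7,fy=2.7,interpolation=cv2.INTER_CUBIC))
E
```

```text
time: 17.42
ee_pos: [0.5767, 0.253, 0.2129]
tcp_rot: [-180.0, -0.1, 179.2]
wrist_force: [-0.2, -0.3, 0.1]
opening: 0.0682
[0.57666445 0.25295328 0.21293255] [-0.22338947 -0.27959437  0.05563317] 0.0681512570972159
[([0.5757, 0.2513, 0.0294], 0.54)]
```

View pics/s6.png

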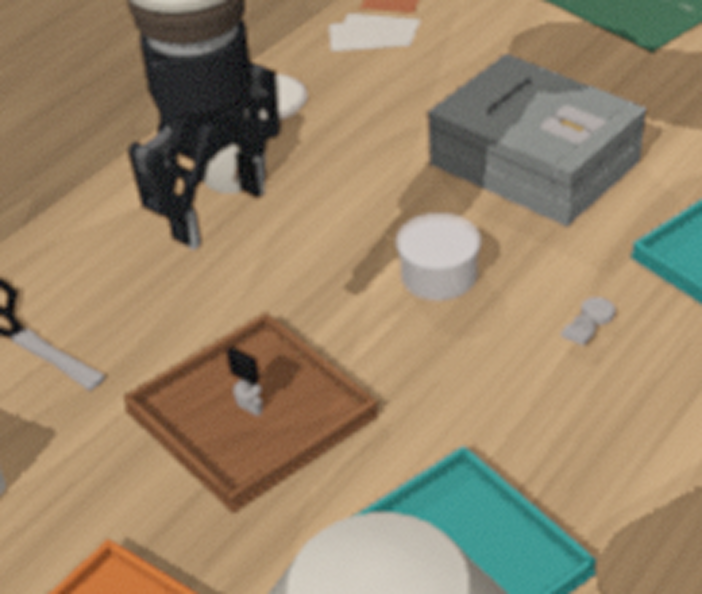

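The key stands upright in the brown tray at crop (245,380), its shoulder at about 29 mm. The gripper is clear and the lock is empty.

```bash
python3 -c "
from workcell import *
print(job_done())"
```

```text
the job is handed in; nothing more can be done
None
```

I locked the box and put the key in the brown tray, then handed the job in at about 17.5 s of the 50 s. `job_done()` gives no verdict, so I can't confirm the result directly.

- **Turning:** I turned the key clockwise until the stop showed as a torque of 0.53 N m. I then turned it back until the start stop showed as −0.34 N m, and eased off 4° into the play.
- **Drawing out:** The key lifted with no resistance, only about 1 N, so the plug should be at its start. The plug angle itself can't be read.
- **Setting down:** I lowered the key until the bit was calculated to touch the tray floor, then released it.
- **Last picture:** The key stands upright in the tray, with its shoulder measured at (0.576, 0.251, 0.029). That is within about 5 mm of the tray's centre. The lock is empty, and the gripper is open about 120 mm above the key with no wrist force.

The gripper turned about 84° between the two stops. That is a little more than 72° plus play; it fits play on both sides plus some give in the grip. None of my checks failed.

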